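Hang the shift fork on the checking bar and hold the lamp paddle level

ROBOT

A 6-joint arm with a two-finger parallel gripper is mounted at the origin on the work surface. World frame = base frame: x ahead of the robot, y to its left, z up, the work surface at z = 0. Lengths are in m, angles in rad, forces in N, time in s.
With the tool pointing down it reaches from about 0.375 to 0.975 m from the base axis. Payload 3.8 kg.
Tool frame: the origin (TCP) lies at the very end of the fingers, on their centre line; the grasp point (between the pads) lies 19 mm behind it; z points along the fingers, y is the line along which they close (so a half turn about z gives the same grasp; the last joint's range is limited). The gripper opens to 88 mm and grips with 3 to 60 N. Pads are 18 mm wide; open, the fingers measure 123 mm over their backs; the gripper's body (75 mm by 187 mm) begins 45 mm behind the grasp point.
Start: joints at [1.22, 0.264, 1.604, -0, 1.274, -0.037], TCP at [0.208, 0.642, 0.239] pointing down, gripper open.
Joint ranges: [-2.63, 2.63], [-0.94, 2.18], [0.31, 2.57], [-1.31, 4.45], [0, 2.66], [-2.55, 2.55]. Speed limits (rad/s): [2.57, 2.57, 3.14, 3.14, 3.14, 3.14].

INTERFACE

Orientations are given as a rotation vector (axis times angle).
In Python, from workcell import * gives the robot as it stands.
- The arm moves only by the shell command python3 -m pendant 'ROWS' [FORCE]. ROWS is JSON, one flat list of numbers, 5 for each row, row after row: the finger opening in cm, from 0 to 8.81, then the shift along the tool's x, y, z in cm, then the turn about the tool's z in rad. In form: [claw, dx, dy, dz, spin, claw, dx, dy, dz, spin, ...]. A call has exactly 8 rows; each row shifts and turns the commanded pose from where the row before left it, along the tool's axes as they then stand; what a row does not reach is not made up. A row lasts 1/8 s, in which the tool goes at most 62.5 mm and 10.7 degrees, less where a joint would pass 70% of its speed; a pose out of reach is approached as far as the arm can. A call with a gripper value outside its range is refused whole. The fingers move at their own pace and stop on an object; FORCE is the grip in N (left out, the last holds). Time passes only in rows, so rows that do not move let the fingers close, or fill a call up. It gives the time, the measured TCP pose, the force, the opening and the grip force at its end, in the units of the state.
- state(): the state, without advancing time (a new reading comes with each control period).
- grab_frame(name): name is "side" or "top" or "wrist"; returns (picture, depth): 384x512x3 uint8, blue, green, red; 384x512 float32, m along the optical axis (not along the pixel's ray), 0 where there is no reading.
- camera_info(name): a dict with "K" (3x3 intrinsics, pixels), "extrinsics" (4x4, takes a point from camera to world coordinates); the wrist camera has in their place "T_tool_cam" (4x4, takes a point from camera to tool coordinates, whose origin is the TCP and whose axes are the flange's). Camera axes: x right, y down, z forward; pixel columns grow to the right and rows downward; lengths in m; the calibration is good to about 2 mm. The wrist camera is an equidistant fisheye: a pixel r from the principal point sees the ray r / f radians off the axis. A picture is of the moment at which its call begins: read the wrist's pose just before it. camera_info takes no time and is no camera call.
- finish_job(): hands the job in; it is judged then, once.
The state is a dict: "time_s": time; "joint_pos": joint angles; "joint_vel": joint speeds; "tau": joint torques, N m; "eef_pos": TCP position; "tcp_rot": TCP orientation; "force": force on the tool from outside, world axes, zero at the start; "ft_torque": the same for the moment, N m; "gripper_width": finger opening in m; "grasp_force": force on a finger pad.
Only numpy, scipy, OpenCV 4.12 (cv2) and the standard library are available. Lean on these libraries where they do the work, as an engineer would, in place of code of your own. Each camera call takes 0.05 s, during which the arm holds its last target. There are 200 camera calls.

TASK

Hang the shift fork over the checking stand's bar, prongs down either side of the bar and between its two stop collars, and let go of it. Then press the spring-loaded lamp paddle down until it is level and keep holding it level: the job finishes with you still holding it there. Leave the collar, the lens case and the gauge box where they are.

Things in the scene. Friction and masses are not known exactly. Their poses are not given: they have to be found in the camera images.
- fork: Loose aluminium shift fork: upside-down U with a block boss on top, standing on its prongs; 76 (own x) x 34 (y) x 140 mm high, 0.25-0.5 kg, steel feet make it bottom-heavy. Origin: centre of its underside, z up. Prongs 16 mm thick at x = +-30 mm; the gap between them is 44 mm along x, open through along y. Properly hung, its origin is 67 mm below the bar's centre line. Half a turn about z is the same.
- fork_crotch (a point): Top of the gap between the fork's prongs, 80 mm above the fork's origin; 45 degree chamfers in its corners (17 mm legs) centre it on the bar. Axes as the fork's. The bridge above it spans z = 80 to 98 mm over the origin, 24 mm deep in y.
- fork_boss (a point): Centre of the boss, where to grip the fork: block 24 mm in the fork's x, 20 mm in its y, from 98 to 140 mm above the fork's origin (point at 119 mm). Axes as the fork's.
- stand: Fixed grey checking stand: base 110 (x) x 200 (y) x 18 mm, two posts 160 mm high at y = +-88 mm, between them a round steel bar, 26 mm diameter, along its y. Two dark stop collars (36 mm diameter, 10 wide) on the bar at y = +-50 mm leave 90 mm of bare bar. A flat round black lamp lies on the base under the bar, top 43 mm above the bench. Origin: centre of the base's underside.
- bar_mid (a point): Middle of the bar's axis, half way between the collars, 140 mm above the bench; axes as the stand's (y along the bar).
- lever_box: Fixed grey box of the lamp control, 170 x 90 x 30 mm high (x from -120 to +50 mm); two upright cheeks (8 mm thick, at y = +-36 mm, x from -48 to +28 mm, level tops 80 mm above the bench) hold the paddle's hinge. Origin: on the bench straight below the hinge; the paddle points to its -x.
- paddle (a joint): Angle of the hinged hand paddle, rad: 0 = released (spring holds its free end tilted up 0.30 rad), 0.30 = level (top face flush with the cheek tops, 80 mm above the bench), 0.60 = bottom stop. Pressed at the pad, about 3 N starts it, 9 N holds it level, 14 N reaches the bottom stop; it springs back when let go.
- paddle_pad (a point): Where to press: middle of the top of the paddle's black rubber pad (40 mm long, 56 mm wide), 110 mm from the hinge line; moves with the paddle: about 112 mm above the bench when released, 80 mm when level, 47 mm at the bottom stop.
- paddle_hinge (a point): On the paddle's hinge axis (which runs along the lever box's y), 70 mm above the bench, 10 mm below the paddle's top face.
- collar: Bystander: loose dark-steel stepped bell collar, 76 mm diameter, 58 mm high. Origin: centre of its underside.
- lens_case: Bystander: loose black hard case with aluminium trim, 90 x 130 x 45 mm. Origin: centre of its underside.
- gauge_box: Bystander: loose flat wooden box, 90 x 130 x 39 mm. Origin: centre of its underside.
Not all that is in view belongs to the job. What is shaped like the fork but red or yellow is not meant.

How it is judged:
On the way, in this order (a step that is already met when the one before it is completed fails the run):
1. the fork hangs on the bar between the collars, let go and at rest (x of fork in the frame of bar_mid between -0.012 and 0.012 m and y of fork in the frame of bar_mid between -0.034 and 0.034 m and z of fork in the frame of bar_mid between -0.075 and -0.059 m and angle between fork's own z axis and vertical below 0.15 rad and contact force between fork and stand above 1 N and contact force between fork and the arm below 0.05 N and contact force between fork and the fingers below 0.05 N and linear speed of fork below 0.03 m/s), for 0.3 s.
2. the paddle is held level (value of joint paddle between 0.23 and 0.37 rad and contact force between any of the fingers, the arm and paddle above 2 N), for 0.5 s.
At the end, for the whole second after the job is handed in: The fork hangs upright (within 0.15 rad) on the bar, carried by the stand alone, its middle within 34 mm of the bar's middle and its height within 8 mm of properly seated, at rest; the robot is still pressing the paddle (over 2 N) and holds it level within 0.07 rad (joint 0.23 to 0.37) (all of step 1 and all of step 2); the arm keeps its last pose, push and grip.
It fails at once if the collar is moved more than 20 mm (distance of collar from where it was at the start of the episode above 0.02 m).
It fails at once if the lens_case is moved more than 20 mm (distance of lens_case from where it was at the start of the episode above 0.02 m).
It fails at once if the gauge_box is moved more than 20 mm (distance of gauge_box from where it was at the start of the episode above 0.02 m).
It also fails if it takes over 64 s, if anything falls off the work surface, if the arm or the gripper's body presses on something with over 40 N, if the wrist force passes 120 N, or if a joint passes its speed limit or range.

## Working session

There is one attempt and no reset: what is moved stays moved. The work goes in short steps, Python scripts to look and compute and a shell command to move; the robot and the scene stay as the last step left them, time stands still between calls to the robot, and variables do not carry over. Pictures are saved under pics/ and viewed, at most 10 in all, crops included, and the job is handed in when it is done.

```bash
ls; mkdir -p pics
python3 - <<'E'
from workcell import *
import cv2,numpy as np
s=state();print(s)
for n in("top","side"):
    p,d=grab_frame(n);cv2.imwrite(f"pics/{n}0.png",p);np.save(f"{n}0.npy",d)
    c=camera_info(n);print(n,c)
print(camera_info("wrist"))
E
```

```text
pics
{'time_s': 0.0, 'joint_pos': array([ 1.22008296e+00,  2.64721073e-01,  1.60536045e+00, -1.23984939e-05,
        1.27367502e+00, -3.69115280e-02]), 'joint_vel': array([-1.71537584e-03,  7.83828425e-04, -6.35444756e-06, -1.35648335e-03,
        4.79653849e-04,  9.27244580e-04]), 'tau': array([ 8.69467149e-04, -5.02079344e+01, -3.56887186e+01,  7.29496242e-02,
        2.90350715e-02, -1.80639345e-04]), 'eef_pos': array([0.20812981, 0.64137689, 0.23741692]), 'tcp_rot': array([-0.49082958, -3.1026012 ,  0.00333854]), 'force': array([0.94529083, 1.06340494, 0.32556904]), 'ft_torque': array([-0.00170098, -0.01635629, -0.00701805]), 'grasp_force': 0.0, 'gripper_width': 0.08815352150552201}
top {'K': array([[439.66808339,   0.        , 248.14205605],
       [  0.        , 439.66808339, 190.08624045],
       [  0.        ,   0.        ,   1.        ]]), 'extrinsics': array([[ 0.0278584 , -0.9805038 ,  0.19451532,  0.33644791],
       [-0.99947753, -0.0305124 , -0.01066073,  0.01733825],
       [ 0.01638801, -0.1941167 , -0.98084155,  1.32561812],
       [ 0.        ,  0.        ,  0.     
[... 263 characters left out ...]
      [-0.42354516, -0.69361485,  0.58267309, -0.5381622 ],
       [-0.01366848, -0.63824926, -0.76970842,  0.82522484],
       [ 0.        ,  0.        ,  0.        ,  1.        ]])}
{'K': array([[297.31863964,   0.        , 253.23785753],
       [  0.        , 297.31863964, 194.45754454],
       [  0.        ,   0.        ,   1.        ]]), 'T_tool_cam': array([[ 1.66954525e-04, -9.62338404e-01, -2.71854314e-01,
         6.94071613e-02],
       [ 9.99999725e-01, -3.58420853e-05,  7.41009738e-04,
        -2.61030635e-04],
       [-7.22845954e-04, -2.71854363e-01,  9.62338133e-01,
        -1.46067062e-01],
       [ 0.00000000e+00,  0.00000000e+00,  0.00000000e+00,
         1.00000000e+00]])}
```

View pics/top0.png

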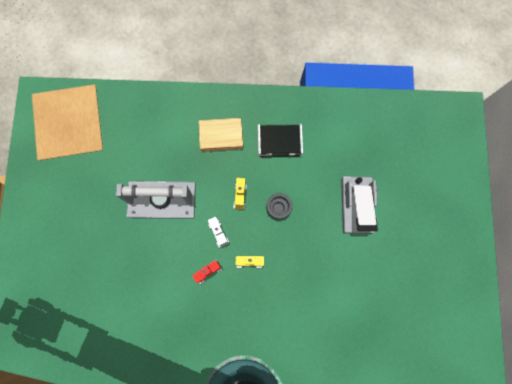

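View pics/side0.png

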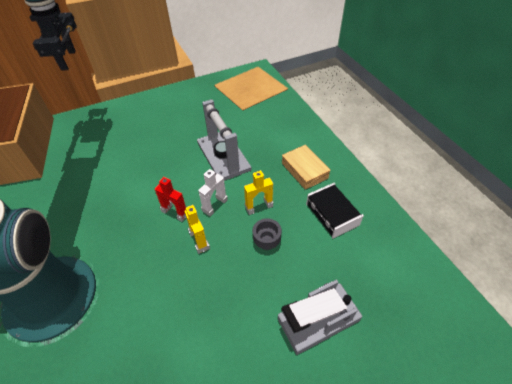

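Candidates for the fork: silver-white at top (218,232) / side (212,190); yellow at top (240,193) and (250,262); red at (207,272). The silver one fits the description. The stand is at top (160,200), the lever box at (360,205), with the black pad at its lower end (366,226).

```bash
cat > h.py <<'E'
import cv2,numpy as np
from workcell import *
def cloud(n,d):
    c=camera_info(n);K=c["K"];T=c["extrinsics"]
    v,u=np.mgrid[:384,:512]
    P=np.stack([(u-K[0,2])/K[0,0]*d,(v-K[1,2])/K[1,1]*d,d],-1)
    W=P@T[:3,:3].T+T[:3,3];W[d==0]=np.nan;return W
def rect(X):  # centre, size, angle of long side
    r=cv2.minAreaRect((X[:,:2]*1000).astype(np.float32));return np.round(r[0],1),np.round(r[1],1),round(r[2],1)
E
python3 - <<'E'
from h import *
for n in("top","side"):
    p=cv2.imread(f"pics/{n}0.png");W=cloud(n,np.load(f"{n}0.npy"))
    hsv=cv2.cvtColor(p,cv2.COLOR_BGR2HSV)
    def sel(box,m,z0,z1):
        u0,v0,u1,v1=box;k=np.zeros(p.shape[:2],bool);k[v0:v1,u0:u1]=1
        z=W[...,2];return W[k&m&(z>z0)&(z<z1)]
    al=np.ones(p.shape[:2],bool); silver=(hsv[...,1]<60)&(hsv[...,2]>60)
    fb,sb,lb=((200,210,236,255),(110,172,202,225),(335,170,385,240)) if n=="top" else ((192,160,232,220),(190,95,255,185),(270,275,370,355))
    for nm,b,m,z0,z1 in(("forkall",fb,silver,.015,.16),("boss",fb,silver,.125,.15),("bridge+boss",fb,silver,.085,.15),("bar",sb,al,.12,.157),("posts",sb,al,.157,.17),("base",sb,al,.01,.025),("paddle",lb,al,.068,.14),("padbox",lb,al,.02,.04)):
        X=sel(b,m,z0,z1)
        if len(X)>4: print(n,nm,len(X),rect(X),X.mean(0).round(3),X[:,2].max().round(3))
E
```

```text
top forkall 286 (array([461.6,  87. ]), array([75.9, 33.8]), 26.5) [0.458 0.085 0.096] 0.145
top boss 69 (array([461.6,  86.7]), array([23.9, 19.2]), 28.8) [0.461 0.087 0.139] 0.145
top bridge+boss 234 (array([461.6,  87. ]), array([75.9, 23.9]), 26.6) [0.46  0.086 0.111] 0.145
top bar 639 (array([559. , 264.2]), array([ 34.3, 188.7]), 1.1) [0.557 0.264 0.149] 0.157
top posts 151 (array([558.4, 265.8]), array([ 33.3, 188.7]), 0.9) [0.559 0.266 0.16 ] 0.164
top base 1440 (array([559.4, 264.9]), array([111.7, 200.6]), 1.0) [0.548 0.262 0.018] 0.025
top paddle 1068 (array([ 546.7, -330.3]), array([150.7,  84.9]), 1.8) [ 0.545 -0.328  0.095] 0.122
top padbox 662 (array([ 560.7, -328.2]), array([170.4,  90.8]), 0.5) [ 0.559 -0.31   0.029] 0.04
side forkall 944 (array([494.4, 141.5]), array([210.9,  80.8]), 64.0) [0.48  0.114 0.064] 0.141
side boss 86 (array([460.1,  84.5]), array([25.1, 20.5]), 32.0) [0.46  0.083 0.136] 0.141
side bridge+boss 357 (array([460.9,  84.9]), array([77.2, 25.7]), 24.8) [0.458 0.08  0.108] 0.141
side bar 622 (array([515.8, 194.1]), array([334.8, 124.9]), 86.2) [0.54  0.218 0.144] 0.157
side posts 77 (array([557.2, 263.4]), array([ 32.8, 191. ]), 1.3) [0.557 0.248 0.159] 0.161
side base 855 (array([557.1, 263.7]), array([109.4, 205.7]), 1.3) [0.544 0.249 0.017] 0.025
side paddle 1901 (array([ 546.3, -330.2]), array([151.7,  85.3]), 1.4) [ 0.543 -0.332  0.095] 0.119
side padbox 1239 (array([ 560.2, -330.5]), array([170.8,  89.7]), 0.9) [ 0.544 -0.349  0.029] 0.04
```

Run:
```python
import cv2,numpy as np
a=cv2.imread("pics/top0.png")[160:290,105:305];b=cv2.imread("pics/top0.png")[160:250,330:400]
c=cv2.imread("pics/side0.png")[90:220,140:290]
f=lambda x:cv2.resize(x,(390,290),interpolation=cv2.INTER_CUBIC)
cv2.imwrite("pics/crop1.png",np.vstack([np.hstack([f(a),f(c)]),np.hstack([f(b),f(cv2.imread("pics/side0.png")[270:360,260:380])])]))
```

```text
(no output)
```

View pics/crop1.png

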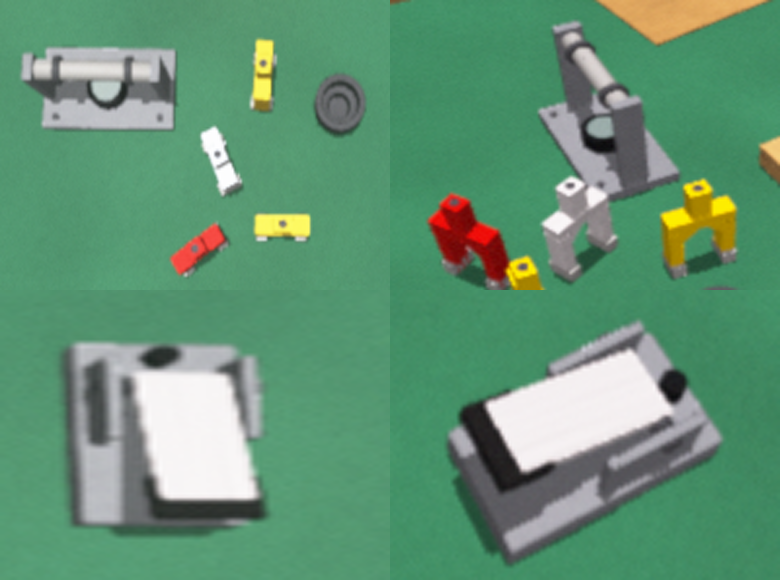

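The crop confirms it: the silver fork, with its boss on top, stands apart from the red and yellow ones. Fork is at (0.461, 0.086) with its x axis at +26.6°. bar_mid is at (0.558, 0.2645), stand yaw +1°. The lever box is at about (0.595, -0.329), with the pad toward -x. I'll grip along the fork's x.

```bash
python3 -m pendant '[7,-2.6,-2.8,0,0,7,-2.6,-2.8,0,0,7,-2.6,-2.8,0,0,7,-2.6,-2.8,0,0,7,-2.6,-2.8,0,0,7,-2.6,-2.8,0,0,7,-2.6,-2.8,0,0,7,-2.6,-2.8,0,0]' 30
python3 -m pendant '[7,-2.6,-2.8,0,0,7,-2.6,-2.8,0,0,7,-2.6,-2.8,0,0,7,-2.6,-2.8,0,0,7,-2.6,-2.8,0,0,7,-2.6,-2.8,0,0,7,-2.6,-2.8,0,0,7,-2.6,-2.8,0,0]'
python3 -m pendant '[7,0,0,0,0.1,7,0,0,0,0.1,7,0,0,0,0.1,7,0,0,0,0.1,7,0,0,0,0.1,7,0,0,0,0.1,7,0,0,0,0.1,7,0,0,0,0.1]'
cat >> h.py <<'E'
from scipy.spatial.transform import Rotation as Ro
def go(x,y,z,yaw):  # yaw = wanted world angle of tool y, deg
    s=state();R=Ro.from_rotvec(s["tcp_rot"]).as_matrix();p=s["eef_pos"]
    a=np.degrees(np.arctan2(R[1,1],R[0,1]));sp=(a-yaw+90)%180-90
    print("t",s["time_s"],"tcp",p.round(4),"yaw",round(a,2),"tilt",np.round(R[:2,2],4),"F",s["force"].round(1),"w",round(s["gripper_width"],4),"q",s["joint_pos"].round(2))
    print("shift cm",(R.T@(np.array([x,y,z])-p)*100).round(2),"spin",round(np.radians(sp),4))
E
python3 -c "
from h import *
go(.461,.086,.105,26.6)"
```

```text
time_s: 1.1
eef_pos: [0.3372, 0.3634, 0.2383]
tcp_rot: [-0.491, -3.103, 0.001]
force: [0.2, -0.6, 0.0]
gripper_width: 0.07
grasp_force: 0.0
time_s: 2.1
eef_pos: [0.4658, 0.0863, 0.2383]
tcp_rot: [-0.491, -3.103, 0.0]
force: [1.2, 0.6, 0.9]
gripper_width: 0.0699
grasp_force: 0.0
time_s: 3.1
eef_pos: [0.4653, 0.0874, 0.2382]
tcp_rot: [-1.665, -2.663, 0.001]
force: [0.2, 0.0, -0.4]
gripper_width: 0.07
grasp_force: 0.0
t 3.1 tcp [0.4653 0.0874 0.2382] yaw 25.99 tilt [-0.001  -0.0001] F [ 0.2  0.  -0.4] w 0.07 q [ 0.13 -0.12  2.02 -0.    1.25 -0.32]
shift cm [ 0.06 -0.44 13.32] spin -0.0106
```

```bash
python3 -m pendant '[7,0.06,-0.4,2,-0.01,7,0,0,2,0,7,0,0,2,0,7,0,0,2,0,7,0,0,2,0,7,0,0,2,0,7,0,0,1.2,0,7,0,0,0,0]'
python3 -m pendant '[5,0,0,0,0,4,0,0,0,0,3,0,0,0,0,2,0,0,0,0,1.5,0,0,0,0,1.5,0,0,0,0,1.5,0,0,0,0,1.5,0,0,0,0]' 40
python3 - <<'E'
from h import *
go(.461,.086,.105,26.6)
p,d=grab_frame("wrist");cv2.imwrite("pics/w1.png",p)
E
```

```text
time_s: 4.1
eef_pos: [0.4609, 0.0861, 0.1057]
tcp_rot: [-1.646, -2.673, 0.002]
force: [0.2, 0.3, -0.2]
gripper_width: 0.0699
grasp_force: 0.0
time_s: 5.1
eef_pos: [0.4622, 0.0864, 0.1068]
tcp_rot: [1.647, 2.675, 0.001]
force: [0.7, 1.5, 0.9]
gripper_width: 0.0237
grasp_force: 40.0
t 5.1 tcp [0.4622 0.0864 0.1068] yaw 26.76 tilt [0.0005 0.0001] F [0.7 1.5 0.9] w 0.0237 q [ 0.13 -0.    2.16  0.    0.98 -0.34]
shift cm [ 0.02 -0.12  0.18] spin 0.0028
```

View pics/w1.png

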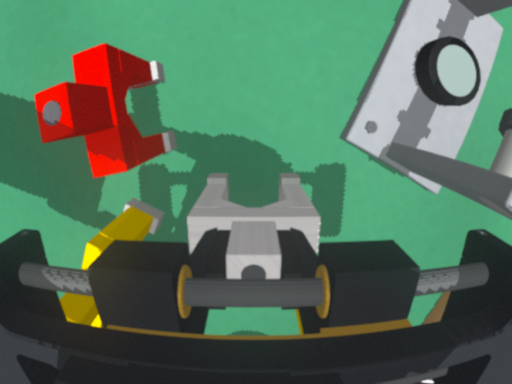

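The wrist view shows the silver boss (255,250) held between the pads. Width reads 23.7 mm with 40 N grip. Now I lift.

```bash
python3 -m pendant '[1.5,0,0,-1,0,1.5,0,0,-2.5,0,1.5,0,0,-3,0,1.5,0,0,-3,0,1.5,0,0,-3,0,1.5,0,0,-3,0,1.5,0,0,-2.5,0,1.5,0,0,-1,0]' 40
python3 -m pendant '[1.5,0,0,0,0.06,1.5,0,0,0,0.06,1.5,0,0,0,0.06,1.5,0,0,0,0.06,1.5,0,0,0,0.06,1.5,0,0,0,0.06,1.5,0,0,0,0.06,1.5,0,0,0,0.03]'
python3 -c "
from h import *
go(.558,.2645,.30,1)"
```

```text
time_s: 6.15
eef_pos: [0.4619, 0.0862, 0.2979]
tcp_rot: [1.647, 2.674, 0.001]
force: [0.6, -0.6, -4.5]
gripper_width: 0.024
grasp_force: 40.0
time_s: 7.15
eef_pos: [0.461, 0.0861, 0.2954]
tcp_rot: [-2.202, -2.238, 0.004]
force: [-0.7, -0.9, -4.6]
gripper_width: 0.0238
grasp_force: 40.0
t 7.15 tcp [0.461  0.0861 0.2954] yaw 0.92 tilt [-0.0028 -0.0005] F [-0.7 -0.9 -4.6] w 0.0238 q [ 0.13 -0.16  1.95 -0.    1.36  0.12]
shift cm [17.68  9.99 -0.5 ] spin -0.0014
```

```bash
python3 -m pendant '[1.5,1,0.5,0,0,1.5,2.4,1.4,-0.3,0,1.5,3,1.7,0,0,1.5,3.2,1.8,0,0,1.5,3.1,1.8,0,0,1.5,2.6,1.5,0,0,1.5,1.6,0.9,0,0,1.5,0.8,0.4,0,0]'
python3 - <<'E'
from h import *
go(.558,.2645,.30,1)
W={}
for n in("top","side"):
    p,d=grab_frame(n);W=cloud(n,d);cv2.imwrite(f"pics/{n}1.png",p)
    z=W[...,2];b=(abs(W[...,0]-.558)<.06)&(abs(W[...,1]-.2645)<.06)
    for nm,z0,z1 in(("bridge",.265,.297),("prongs",.195,.265),("bar",.125,.156)):
        X=W[b&(z>z0)&(z<z1)]
        if len(X)>4: print(n,nm,len(X),rect(X),X[:,2].min().round(3),X[:,2].max().round(3))
a=cv2.imread("pics/top1.png")[110:260,70:240];c=cv2.imread("pics/side1.png")[20:200,130:330]
f=lambda x:cv2.resize(x,(400,360),interpolation=cv2.INTER_CUBIC)
cv2.imwrite("pics/c2.png",np.hstack([f(a),f(c)]))
E
```

```text
time_s: 8.15
eef_pos: [0.559, 0.2658, 0.2991]
tcp_rot: [-2.201, -2.241, 0.002]
force: [0.6, -0.4, -5.2]
gripper_width: 0.0238
grasp_force: 40.0
t 8.15 tcp [0.559  0.2658 0.2991] yaw 1.04 tilt [-0.001  -0.0006] F [ 0.6 -0.4 -5.2] w 0.0238 q [ 0.4   0.13  1.65 -0.    1.36  0.39]
shift cm [-0.13 -0.1  -0.09] spin 0.0006
top bridge 44 (array([580.3, 256.2]), array([ 5. , 34.4]), 88.8) 0.265 0.293
top prongs 79 (array([561.1, 259.2]), array([70.1, 20.3]), 1.2) 0.197 0.264
top bar 227 (array([554.9, 264.5]), array([ 32.9, 119.6]), 4.7) 0.135 0.156
side bridge 327 (array([557.7, 265.4]), array([76.5, 28.3]), 1.5) 0.265 0.297
side prongs 347 (array([557.7, 265.6]), array([76.9, 38.4]), 0.9) 0.195 0.265
side bar 251 (array([557.3, 262.9]), array([ 33.6, 116.7]), 1.3) 0.126 0.156
```

View pics/c2.png

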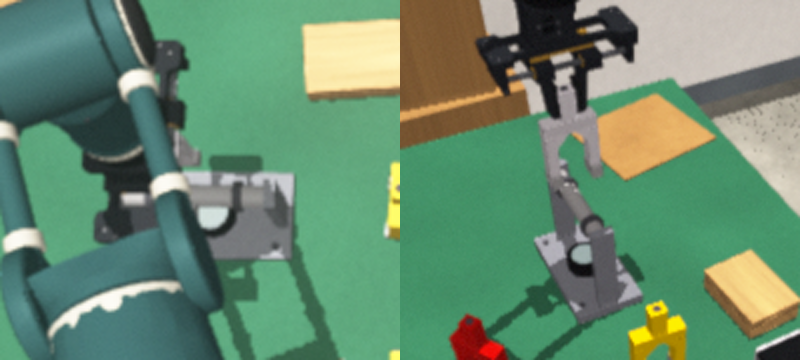

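The crops show the fork straight over the bar with its prongs either side. The side camera puts the fork at x 557.7 mm and the bar at 557.3 mm. Lowering now.

```bash
python3 -m pendant '[1.5,-0.05,-0.05,1,0,1.5,0,0,1.8,0,1.5,0,0,1.8,0,1.5,0,0,1.8,0,1.5,0,0,1.8,0,1.5,0,0,1.6,0,1.5,0,0,1,0,1.5,0,0,0.5,0]'
python3 -m pendant '[1.5,0,0,0.1,0,1.5,0,0,0.1,0,1.5,0,0,0.1,0,1.5,0,0,0.1,0,1.5,0,0,0.1,0,1.5,0,0,0.1,0,1.5,0,0,0,0,1.5,0,0,0,0]'
```

```text
time_s: 9.25
eef_pos: [0.5582, 0.2644, 0.1859]
tcp_rot: [-2.202, -2.24, 0.001]
force: [0.3, 0.5, -4.4]
gripper_width: 0.0236
grasp_force: 40.0
time_s: 10.25
eef_pos: [0.5586, 0.2645, 0.1808]
tcp_rot: [2.202, 2.24, 0.001]
force: [0.5, -0.5, -4.4]
gripper_width: 0.0235
grasp_force: 40.0
```

```bash
python3 -m pendant '[1.5,0,0,0.05,0,1.5,0,0,0.05,0,1.5,0,0,0.05,0,1.5,0,0,0.05,0,1.5,0,0,0.05,0,1.5,0,0,0,0,1.5,0,0,0,0,1.5,0,0,0,0]'
```

```text
time_s: 11.25
eef_pos: [0.5591, 0.2646, 0.1802]
tcp_rot: [2.202, 2.24, 0.003]
force: [-0.3, -1.2, 6.3]
gripper_width: 0.0235
grasp_force: 40.0
```

Seated: the force has flipped to +6 N. Release and retreat.

```bash
python3 -m pendant '[2.6,0,0,0,0,3,0,0,0,0,4,0,0,0,0,5,0,0,0,0,6,0,0,0,0,6,0,0,0,0,6,0,0,0,0,6,0,0,0,0]'
python3 -m pendant '[6,0,0,-0.5,0,6,0,0,-1,0,6,0,0,-1.5,0,6,0,0,-2,0,6,0,0,-2,0,6,0,0,-2,0,6,0,0,-1,0,6,0,0,0,0]'
python3 - <<'E'
from h import *
p,d=grab_frame("side");W=cloud("side",d);cv2.imwrite("pics/side2.png",cv2.resize(p[60:210,150:350],(640,480)))
z=W[...,2];b=(abs(W[...,0]-.558)<.06)&(abs(W[...,1]-.2645)<.045)
for nm,z0,z1 in(("bridge",.155,.22),("boss",.19,.22)):
    X=W[b&(z>z0)&(z<z1)]
    if len(X)>4: print(nm,len(X),rect(X),X[:,2].max())
go(.49,-.331,.26,1)
E
```

```text
time_s: 12.25
eef_pos: [0.5584, 0.2644, 0.1782]
tcp_rot: [2.202, 2.24, 0.0]
force: [0.4, -0.2, -0.4]
gripper_width: 0.0596
grasp_force: 0.0
time_s: 13.25
eef_pos: [0.5589, 0.2647, 0.2795]
tcp_rot: [2.202, 2.24, 0.003]
force: [-0.2, 0.7, 0.2]
gripper_width: 0.0605
grasp_force: 0.0
bridge 352 (array([556.7, 278.4]), array([76.1, 57.5]), 2.6) 0.215354710244256
boss 99 (array([557.2, 263.5]), array([23.8, 24.2]), 88.2) 0.215354710244256
t 13.3 tcp [0.5584 0.2644 0.2783] yaw 0.97 tilt [0.0002 0.0001] F [-0.1 -0.1  0.8] w 0.06 q [ 0.4   0.13  1.68 -0.    1.32  0.38]
shift cm [-59.42  -7.85   1.82] spin -0.0005
```

View pics/side2.png

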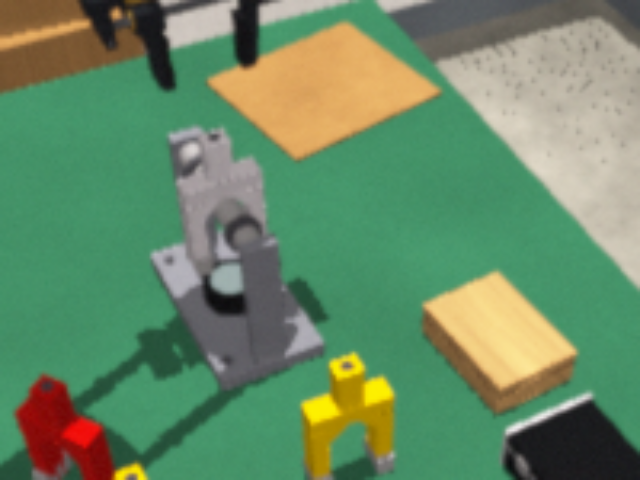

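The fork hangs upright on the bar between the collars, boss top at about 0.214. Now to the paddle with fingers closed, pressing at (0.4855, -0.331).

```bash
python3 -m pendant '[6,-1.5,-0.3,0,0,4,-3.5,-0.5,0,0,2,-4,-0.6,0,0,0,-4.2,-0.6,0,0,0,-4.2,-0.6,0,0,0,-4.2,-0.6,0,0,0,-4.2,-0.6,0,0,0,-4.2,-0.6,0,0]' 20
python3 -m pendant '[0,-4.2,-0.6,0,0,0,-4.2,-0.6,0,0,0,-4.2,-0.6,0,0,0,-4.2,-0.6,0,0,0,-4,-0.6,0,0,0,-4,-0.5,0,0,0,-3,-0.4,0,0,0,-1.6,0,0,0]'
python3 - <<'E'
from h import *
go(.4855,-.331,.08,1)
p,d=grab_frame("wrist");cv2.imwrite("pics/w3.png",p)
E
```

```text
time_s: 14.3
eef_pos: [0.518, -0.0382, 0.2771]
tcp_rot: [-2.202, -2.239, 0.002]
force: [0.6, 0.1, 0.4]
gripper_width: 0.0008
grasp_force: 0.0
time_s: 15.3
eef_pos: [0.484, -0.3323, 0.277]
tcp_rot: [-2.203, -2.236, 0.001]
force: [0.1, 0.1, -0.5]
gripper_width: 0.0006
grasp_force: 0.0
t 15.3 tcp [ 0.484  -0.3323  0.277 ] yaw 0.85 tilt [-0.0019  0.0011] F [ 0.1  0.1 -0.5] w 0.0006 q [-0.64  0.08  1.75 -0.    1.32 -0.66]
shift cm [ 0.11  0.19 19.7 ] spin -0.0026
```

View pics/w3.png

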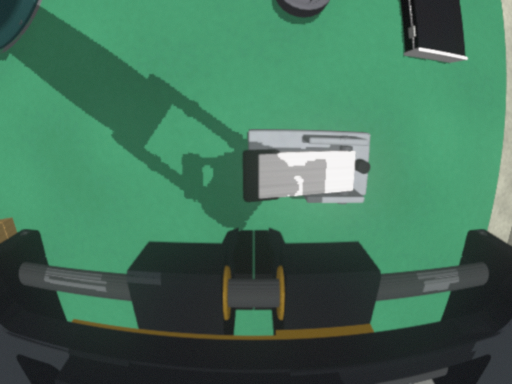

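The wrist view shows the black pad (250,175) in the same column as the closed fingertips (254,232), so the alignment is good. Descending.

```bash
python3 -m pendant '[0,0.1,0.15,2,0,0,0,0,2.5,0,0,0,0,2.5,0,0,0,0,2.5,0,0,0,0,2.5,0,0,0,0,1.8,0,0,0,0,1,0,0,0,0,0.6,0]'
python3 -m pendant '[0,0,0,0.6,0,0,0,0,0.6,0,0,0,0,0.6,0,0,0,0,0.6,0,0,0,0,0.6,0,0,0,0,0.6,0,0,0,0,0.5,0,0,0,0,0.2,0]'
python3 -m pendant '[0,0,0,0,0,0,0,0,0,0,0,0,0,0,0,0,0,0,0,0,0,0,0,0,0,0,0,0,0,0,0,0,0,0,0,0,0,0,0,0]'
python3 - <<'E'
from h import *
go(.4855,-.331,.08,1)
for n in("top","side"):
    p,d=grab_frame(n);W=cloud(n,d)
    cv2.imwrite(f"pics/{n}3.png",p)
    hsv=cv2.cvtColor(p,cv2.COLOR_BGR2HSV)
    m=(hsv[...,1]<40)&(hsv[...,2]>190)&(abs(W[...,0]-.55)<.06)&(abs(W[...,1]+.33)<.03)&(W[...,2]>.05)&(W[...,2]<.13)
    X=W[m]
    if len(X)>20:
        c=np.linalg.lstsq(np.c_[X[:,0]-.5955,np.ones(len(X))],X[:,2],rcond=None)[0];print(n,len(X),"slope,z",c,X.mean(0))
    b=(abs(W[...,0]-.558)<.05)&(abs(W[...,1]-.2645)<.045)&(W[...,2]>.19)&(W[...,2]<.23)
    if b.sum()>5:print("boss",rect(W[b]),W[b][:,2].max())
E
```

```text
time_s: 16.35
eef_pos: [0.4871, -0.3295, 0.1237]
tcp_rot: [-2.202, -2.241, -0.0]
force: [0.6, 1.0, -0.9]
gripper_width: 0.0009
grasp_force: 0.0
time_s: 17.35
eef_pos: [0.4858, -0.3303, 0.0815]
tcp_rot: [-2.201, -2.24, 0.003]
force: [-5.8, -0.3, 8.3]
gripper_width: 0.0003
grasp_force: 4.1
time_s: 18.35
eef_pos: [0.4859, -0.3304, 0.0819]
tcp_rot: [-2.202, -2.24, 0.003]
force: [-6.4, 0.4, 7.8]
gripper_width: 0.0005
grasp_force: 4.0
t 18.35 tcp [ 0.4859 -0.3304  0.0819] yaw 0.98 tilt [-0.0019 -0.0005] F [-6.4  0.4  7.8] w 0.0005 q [-0.64  0.25  1.94 -0.    0.96 -0.65]
shift cm [-0.06 -0.04  0.19] spin -0.0003
top 139 slope,z [-0.02690302  0.07933178] [ 0.56881035 -0.3146923   0.08004981]
boss (array([558.5, 264.2]), array([24.5, 19.4]), 2.3) 0.21896485562228918
side 156 slope,z [-0.02534165  0.07899822] [ 0.57051925 -0.34298727  0.07963128]
boss (array([556.5, 262.4]), array([23.5, 23.1]), 88.5) 0.21473158897498024
```

```bash
python3 -m pendant '[0,0,0,0.1,0,0,0,0,0.1,0,0,0,0,0.05,0,0,0,0,0,0,0,0,0,0,0,0,0,0,0,0,0,0,0,0,0,0,0,0,0,0]'
python3 - <<'E'
from h import *
p,d=grab_frame("side");W=cloud("side",d)
hsv=cv2.cvtColor(p,cv2.COLOR_BGR2HSV)
m=(hsv[...,1]<40)&(hsv[...,2]>190)&(abs(W[...,0]-.55)<.06)&(abs(W[...,1]+.33)<.03)&(W[...,2]>.05)&(W[...,2]<.13)
X=W[m];print(np.linalg.lstsq(np.c_[X[:,0]-.5955,np.ones(len(X))],X[:,2],rcond=None)[0])
print(finish_job())
E
```

```text
time_s: 19.45
eef_pos: [0.4858, -0.3304, 0.0796]
tcp_rot: [-2.201, -2.24, 0.003]
force: [-7.4, 0.3, 9.9]
gripper_width: 0.0006
grasp_force: 4.8
[0.00164479 0.07912719]
the job is handed in; nothing more can be done
None
```

I hung the fork on the bar between the collars and let go, then pressed the paddle level and handed the job in at about 19.5 s with the arm still holding it (about 10 N, measured slope 0.002); `finish_job()` returned no verdict.

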